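# Find the rivet angle on a round bar with a swinging-needle gauge

## Robot

A 7-joint arm with a two-finger parallel gripper is mounted at the origin on a cart in front of the work surface, level with it; the furniture and walls round the work are solid. World frame = base frame: x ahead of the robot, y to its left, z up, the work surface at z = 0. Lengths are in mm, angles in rad, forces in N, time in s.
With the tool pointing down it reaches from about 350 to 900 mm from the base axis. Payload 7.2 kg.
Tool frame: the origin (TCP) lies midway between the tips of the shut fingers; the grasp point (between the pads) lies arm.grasp_offset behind it (arm.grasp_offset is the distance from the TCP to the grasp point, in mm); z points along the fingers, y is the line along which they close (so a half turn about z gives the same grasp; the last joint's range is limited). The gripper opens to 88 mm and grips with 3 to 60 N. Pads are 20 mm wide; open, the fingers measure 115 mm over their backs; the gripper's body (75 mm by 178 mm) begins 61 mm behind the grasp point.
Start: joints at [-1.264, 0.411, -0.013, 1.596, 0.006, 1.134, -0.082], TCP at [228.813, 581.613, 222.653] pointing down, gripper open.
Joint ranges: [-2.95, 2.95], [-0.29, 1.99], [-1.47, 1.44], [0.14, 2.54], [-1.03, 4.17], [0.13, 1.85], [-2.86, 2.86]. Speed limits (rad/s): [2.39, 2.39, 3.01, 3.01, 3.14, 3.14, 3.14].

## Interface

Orientations are given as a 3x3 rotation matrix whose columns are the frame's x, y, z axes.
In Python, from rig import arm, eyes gives the robot as it stands. The module is installed in compiled form; this text tells all that it offers.
- The arm moves only by the tool servo_tool, never from a script. Its argument "increments" is one flat list of numbers, 7 for each row, row after row: the shift along the tool's x, y, z in cm, then the turn, a rotation vector about the tool's x, y, z in rad, then the closure, from -1 (fully open) to 1 (shut). A call has exactly 8 rows; each row shifts and turns the commanded pose from where the row before left it, along the tool's axes as they then stand; what a row does not reach is not made up. A row lasts 1/12 s, in which the tool goes at most 41.7 mm and 7.16 degrees, less where a joint would pass 70% of its speed; a pose out of reach is approached as far as the arm can. A call with a gripper value outside its range is refused whole. The fingers move at their own pace and stop on an object; the grip force is fixed at half the most. Time passes only in rows, so rows that do not move let the fingers close, or fill a call up. It gives the time, the measured TCP pose, the force, the opening and the grip force at its end, in the units of the state.
- arm.state(): the state, without advancing time (a new reading comes with each control period).
- eyes.capture(name): name is "scene" or "top"; returns the picture (420x560x3 uint8, red, green, blue); there is no depth.
- eyes.camera_params(name): a dict with "fx", "fy", "cx", "cy" (pixels), "world_to_cam" (4x4, takes a point from world to camera coordinates). Camera axes: x right, y up, looking along -z (the intrinsics and any distortion apply to the point x, -y, -z); pixel columns grow to the right and rows downward; lengths in mm; the calibration is good to about 2 mm. A picture is of the moment at which its call begins. camera_params takes no time and is no camera call.
- arm.job_done(): hands the job in; it is judged then, once.
The state is a dict: "t": time; "joint_positions": joint angles; "qvel": joint speeds; "joint_efforts": joint torques, N m; "ee_pos": TCP position; "tcp_rot": TCP orientation; "wrist_force": force on the tool from outside, world axes, zero at the start; "wrist_torque": the same for the moment, N m; "grip_width": finger opening in mm; "grasp_force": force on a finger pad.
Only numpy, scipy, OpenCV 4.12 (cv2) and the standard library are available. Lean on these libraries where they do the work, as an engineer would, in place of code of your own. Each camera call takes 0.05 s, during which the arm holds its last target. There are 200 camera calls.

## Task

The next rivet dimple on the round riveting bar has to be marked at the angle preset on the gauge. First slide the flat cover fully shut over the open rivet compartment, so that no chips fall among the rivets; then take the angle gauge by the grip on its top, seat its V-shoe squarely astride the middle of the bar, dial towards the robot, and rock it round the bar until the swinging needle settles in the gap between the two index bars. Finish while still holding it there, motionless and lightly pressed on to the bar, and leave the other things on the table where they lie.

Things in the scene. Friction and masses are not known exactly. Their poses are not given: they have to be found in the camera images.
- block: fixed riveting block, turned 0 to 0.3 rad: wooden base 130 (x) by 210 (y) by 34 mm high, origin at the centre of its underside, z up. Its -y end (robot's right) carries the round bar, its +y end an open rivet compartment with a flat sliding cover in low runners (42 mm high). To its left stand a rivet tin with raised lid and, under the arm's start, a crate: cross them at 0.25 m or higher.
- bar (a point): middle of the riveting bar's axis, fixed in the block 55 mm to its -y side and 72 mm above the table; axes as the block's. The bar is a plain round steel rod of 32 mm diameter along x, level, 114 mm free between the cheeks (cheeks 44 mm wide in y, tops 94 mm above the table, the bar's top 88 mm).
- cover (a joint): slide of the flat aluminium cover (94 x 86 x 3 mm), m: 0 = fully shut over the compartment (against a stop), 0.075 = fully open, slid towards and under the bar. It is shut by pushing its lug along the block's +y; friction about 1.2 N, no spring.
- cover_lug (a point): centre of the top of the cover's lug, an upright steel bar 44 mm long (block x), 9 mm thick (block y) and 24 mm high, its top 60 mm above the table; moves with the cover; when open it stands about 45 mm clear of the bar's surface, axes as the block's.
- gauge: loose dial angle gauge, 0.28 to 0.42 kg, 156 mm tall, standing on its shoe with the dial facing its -x (towards the robot, turned up to 0.3 rad); origin at the centre of its underside, z up, y across the dial to the viewer's left. Shoe: inverted V of 90 degrees along x, 40 mm long, 66 mm wide over the feet, apex 26 mm above the underside. Round housing 84 mm diameter, 22 mm thick, centre 76 mm up.
- gauge_seat (a point): point of the gauge 3.4 mm above its underside, in the middle: lies on the bar's axis when the V-shoe is fully seated on the bar, at whatever lean; axes as the gauge's.
- gauge_grip (a point): middle of the gauge's grip, 136 mm above its underside: upright block 30 mm wide (y), 22 mm thick (x), from 114 to 156 mm above the underside; axes as the gauge's.
- needle (a joint): swing of the needle relative to the gauge, rad: 0 = straight up the dial, positive = to the right of a viewer facing the dial. The needle is weighted, hangs freely and stays plumb: it reads +a when the gauge leans by a to that viewer's left (to the gauge's +y). After a move it swings for about a second.
- bezel (a joint): where the index is set, rad, measured like the needle: angle of the middle of the gap. Preset to +0.2 to +0.5 and locked. The needle is in the gap when both values agree to 0.06 rad.
- needle_tip (a point): tip of the black needle, 31 mm from the dial's centre; axes turn with the needle.
- index_gap (a point): middle of the 5 mm gap between the two black index bars at the dial's rim, 30 mm from the dial's centre; axes turn with the bezel.
- wax_block: bystander: wax block 36 x 55 x 23 mm, origin at the centre of its underside
- punch_pad: bystander: pale punching pad 85 x 120 x 18 mm, origin at the centre of its underside
- tin: bystander: closed round tin, 65 mm diameter, 31 mm high, origin at the centre of its underside
- marker_pen: bystander: marker pen 16 x 133 x 16 mm, lying, origin at the centre of its underside
- punch_a: bystander: steel hole punch 12 x 115 x 12 mm, lying, origin at the centre of its underside
- tape: bystander: pocket tape measure 37 x 71 x 62 mm, origin at the centre of its underside
- tray: bystander: shallow tray of plastic tip caps 82 x 110 x 24 mm, origin at the centre of its underside

How it is judged (in metres and radians):
On the way, in this order (a step that is already met when the one before it is completed fails the run):
1. the cover is slid fully shut over the rivet compartment (value of joint cover below 0.004 m), for 0.2 s.
2. the gauge, held by the robot, sits astride the bar (value of joint cover below 0.004 m and y of gauge_seat in the frame of bar between -0.004 and 0.004 m and z of gauge_seat in the frame of bar between -0.004 and 0.004 m and x of gauge_seat in the frame of bar between -0.025 and 0.025 m and angle between the x axis of gauge and the x axis of bar, either way round below 0.14 rad and contact force between gauge and block above 0.3 N and contact force between the fingers and gauge above 1 N), for 0.2 s.
At the end, for the whole second after the job is handed in: cover shut within 4 mm; gauge held, touching the bar (over 0.3 N), seat point within 4 mm of the bar axis and 25 mm of its middle, square within 0.14 rad, leaning to the compartment; needle still (under 0.3 rad/s) and within 0.06 rad of the gap middle, through the last second (all of step 2 and angle between the z axis of needle_tip and the z axis of index_gap, either way round below 0.06 rad and velocity of joint needle between -0.3 and 0.3 rad/s and linear speed of gauge below 0.02 m/s and y of gauge_grip in the frame of bar above 0.01 m); the arm keeps its last pose, push and grip.
It fails at once if a bystander is pushed more than 40 mm from its place (distance of any of wax_block, punch_pad, tin, marker_pen, punch_a, tape, tray from where it was at the start of the episode above 0.04 m).
It fails at once if the gauge is toppled or pressed on the bar with over 50 N (angle between gauge's own z axis and vertical above 1.2 rad or contact force between gauge and block above 50 N).
It also fails if it takes over 66 s, if anything falls off the work surface, if the arm or the gripper's body presses on something with over 40 N, if the wrist force passes 120 N, or if a joint passes its speed limit or range.

## Working session

There is one attempt and no reset: what is moved stays moved. The work goes in short steps, Python scripts to look and compute and a tool call to move; the robot and the scene stay as the last step left them, time stands still between calls to the robot, and variables do not carry over. Pictures are saved under pics/ and viewed, at most 10 in all, crops included, and the job is handed in when it is done.

Besides the shell and the picture viewer there is one more tool, called after "Emit:" by a JSON object that holds its "op" and its "data". servo_tool: Moves the arm, as the interface text tells. Its arguments: {"type":"object","properties":{"increments":{"type":"array"}},"required":["increments"]}

```bash
mkdir -p pics
python3 - <<'E'
from rig import arm, eyes
import cv2,numpy as np
for n in("scene","top"):
    im=eyes.capture(n); cv2.imwrite(f"pics/{n}0.png",im[:,:,::-1])
    p=eyes.camera_params(n); print(n,{k:(np.round(v,3).tolist()) for k,v in p.items()})
print(arm.grasp_offset,arm.state()["tcp_rot"],arm.state()["t"])
E
```

```text
scene {'fx': 468.164, 'fy': 468.164, 'cx': 280.038, 'cy': 214.24, 'world_to_cam': [[0.902, -0.433, -0.003, -455.774], [0.339, 0.703, 0.625, -357.64], [-0.268, -0.565, 0.78, -785.608], [0.0, 0.0, 0.0, 1.0]]}
top {'fx': 388.837, 'fy': 388.837, 'cx': 275.676, 'cy': 206.777, 'world_to_cam': [[0.007, -1.0, -0.003, 106.196], [0.991, 0.007, 0.131, -594.488], [-0.131, -0.004, 0.991, -868.406], [0.0, 0.0, 0.0, 1.0]]}
18.700000000000003 [[-9.30607789e-01  3.66017661e-01 -4.63135235e-04]
 [ 3.66017941e-01  9.30606674e-01 -1.44399989e-03]
 [-9.75327206e-05 -1.51331335e-03 -9.99998850e-01]] 0.1
```

View pics/scene0.png

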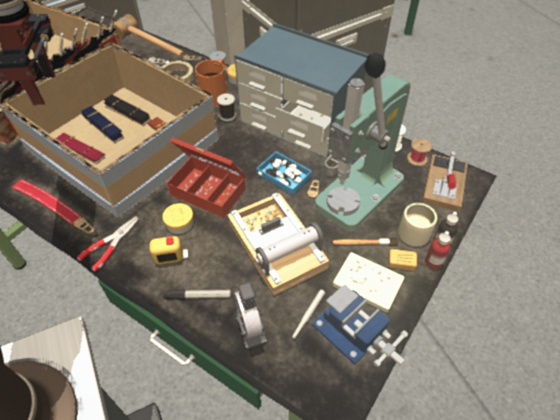

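View pics/top0.png

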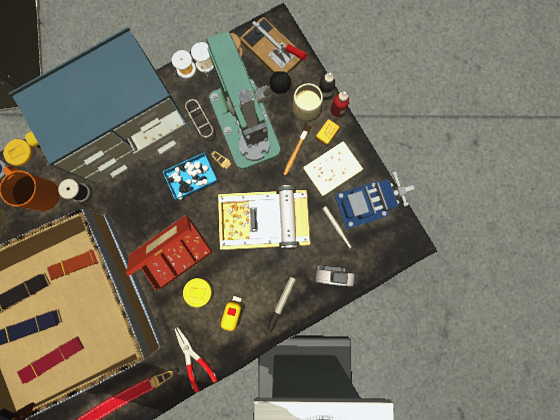

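The scene picture shows the block around (278,240), with its lug at (268,225), and the gauge at (248,315). In the top picture the block is at (265,219), with the lug at (254,218), the bar at (289,216) and the gauge at (335,276). I'll enlarge these areas next.

Run:
```python
import cv2,numpy as np
a=cv2.imread("pics/top0.png")[175:295,210:370]; b=cv2.imread("pics/scene0.png")[190:355,220:340]
a=cv2.resize(a,None,fx=3,fy=3,interpolation=2); b=cv2.resize(b,None,fx=2.6,fy=2.6,interpolation=2)
c=np.zeros((430,800,3),np.uint8); c[:360,:480]=a; c[:b.shape[0],485:485+b.shape[1]]=b[:430]
cv2.imwrite("pics/c.png",c)
```

```text
(no output)
```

View pics/c.png

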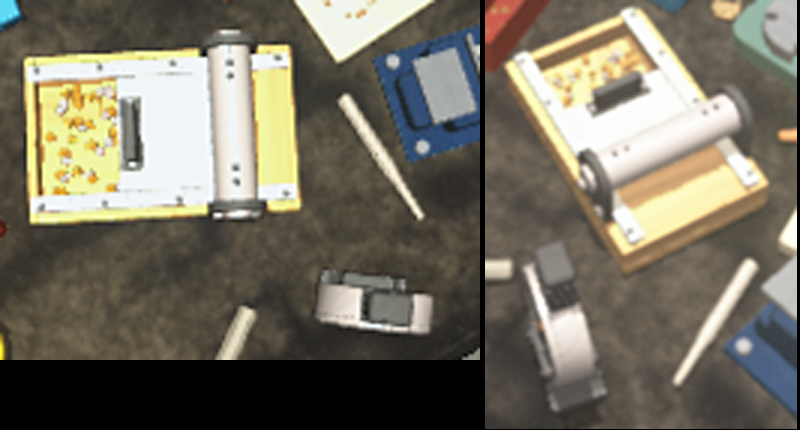

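```bash
cat > h.py <<'E'
import numpy as np
from rig import eyes
def ray(n,uv):
    p=eyes.camera_params(n); W=np.array(p["world_to_cam"]); R=W[:3,:3]; o=-R.T@W[:3,3]
    d=R.T@np.array([(uv[0]-p["cx"])/p["fx"],-(uv[1]-p["cy"])/p["fy"],-1]); return o,d
def onz(n,uv,z):
    o,d=ray(n,uv); return np.round(o+d*(z-o[2])/d[2],1)
def tri(u,v):
    o1,d1=ray("top",u);o2,d2=ray("scene",v)
    s=np.linalg.lstsq(np.c_[d1,-d2],o2-o1,rcond=None)[0]; a=o1+d1*s[0];b=o2+d2*s[1]
    return np.round((a+b)/2,1),round(np.linalg.norm(a-b),1)
def proj(n,P):
    p=eyes.camera_params(n); c=np.array(p["world_to_cam"])@np.r_[P,1]
    return np.round([p["cx"]+p["fx"]*c[0]/-c[2],p["cy"]-p["fy"]*c[1]/-c[2]],1)
E
python3 - <<'E'
from h import *
T=lambda x,y:(x/3+210,y/3+175)
S=lambda x,y:((x-485)/2.6+220,y/2.6+190)
print("cam",ray("top",(0,0))[0],ray("scene",(0,0))[0])
c=[onz("top",T(*q),34) for q in((24,58),(295,45),(300,210),(32,222))]; print("corners",c,np.mean(c,0))
s=[onz("scene",S(*q),34) for q in((507,66),(635,8),(768,185),(627,272))]; print("corners scene",s,np.mean(s,0))
for e in ((0,1),(3,2)): d=c[e[0]]-c[e[1]];print("y dir yaw",np.arctan2(-d[0],d[1]),np.hypot(*d[:2])); d=s[0 if e[0]==0 else 1]-s[3 if e[0]==0 else 2];print(np.arctan2(-d[0],d[1]),np.hypot(*d[:2]))
for q in((120,97),(134,97),(143,168),(126,170)): print("lug",onz("top",T(*q),60))
print("lug tri",tri(T(127,131),S(617,86)))
print("lug scene",onz("scene",S(593,100),60),onz("scene",S(640,76),60))
print("grip top",[onz("top",T(*q),156) for q in((371,293),(412,293),(412,322),(371,322))])
print("grip scene",[onz("scene",S(*q),156) for q in((536,253),(563,244),(577,268),(549,280))])
print("housing z76",[onz("top",T(*q),76) for q in((318,320),(430,333),(322,268),(404,278))])
E
```

```text
cam [474.7575109  106.39751631 939.20576679] [ 321.67086205 -389.73579974  835.13500282]
corners [array([623.1, 246.7,  34. ]), array([634.9,  33.6,  34. ]), array([505.6,  30.2,  34. ]), array([494.9, 237.1,  34. ])] [564.625 136.9    34.   ]
corners scene [array([493.9, 236.6,  34. ]), array([618.9, 248.3,  34. ]), array([633.4,  37.3,  34. ]), array([501.7,  15.8,  34. ])] [561.975 134.5    34.   ]
y dir yaw 0.05531657365400312 213.4264510317313
0.035311403093245215 220.93772878347417
y dir yaw 0.051669773519439126 207.17649480575736
0.06861250752319221 211.4976359205937
lug [589.3 168.9  60. ]
lug [589.4 158.2  60. ]
lug [535.4 150.7  60. ]
lug [533.8 163.5  60. ]
lug tri (array([563.4, 163.9,  52.3]), np.float64(1.5))
lug scene [537.2 154.1  60. ] [581.4 159.8  60. ]
grip top [array([447.1,  -6.3, 156. ]), array([447.3, -33.4, 156. ]), array([428.4, -33.1, 156. ]), array([428.2,  -6. , 156. ])]
grip scene [array([427.9,  -8.5, 156. ]), array([446. ,  -9.9, 156. ]), array([447.1, -29.7, 156. ]), array([427.9, -29.8, 156. ])]
housing z76 [array([424.6,  21. ,  76. ]), array([415.9, -60.2,  76. ]), array([462. ,  17.9,  76. ]), array([455.2, -42. ,  76. ])]
```

Emit:
{"op": "servo_tool", "data": {"increments": [0,0,-2,0,0,0,1,0,0,-2,0,0,0.12,1,0,0,-0.5,0,0,0.12,1,0,0,0,0,0,0.12,1,0,0,0,0,0,0.12,1,0,0,0,0,0,0.12,1,0,0,0,0,0,0.12,1,0,0,0,0,0,0.12,1]}}

```text
t: 0.77
ee_pos: [228.7, 581.3, 267.2]
tcp_rot: [[-0.343, 0.939, -0.0], [0.939, 0.343, -0.001], [-0.001, -0.001, -1.0]]
wrist_force: [-0.8, 0.1, -0.3]
grip_width: 37.9
grasp_force: 0.0
```

Emit:
{"op": "servo_tool", "data": {"increments": [0,0,0,0,0,0.12,1,0,0,0,0,0,0.12,1,0,0,0,0,0,0.06,1,-3.2,2.1,0,0,0,0,1,-3.2,2.1,0,0,0,0,1,-3.2,2.1,0,0,0,0,1,-3.2,2.1,0,0,0,0,1,-3.2,2.1,0,0,0,0,1]}}

```text
t: 1.43
ee_pos: [343.2, 426.0, 267.3]
tcp_rot: [[-0.056, 0.998, -0.0], [0.998, 0.056, -0.0], [-0.0, -0.0, -1.0]]
wrist_force: [0.8, 0.8, 0.8]
grip_width: 0.6
grasp_force: 0.0
```

Emit:
{"op": "servo_tool", "data": {"increments": [-3.2,2.1,0,0,0,0,1,-3.2,2.1,0,0,0,0,1,-3.2,2.1,0,0,0,0,1,-3.2,2.1,0,0,0,0,1,-3.2,2.1,0,0,0,0,1,-3.2,2.1,0,0,0,0,1,-3.2,2.1,0,0,0,0,1,-3.2,2.1,0,0,0,0,1]}}

```text
t: 2.1
ee_pos: [525.2, 179.9, 267.5]
tcp_rot: [[-0.056, 0.998, -0.0], [0.998, 0.056, 0.0], [0.0, -0.0, -1.0]]
wrist_force: [1.3, 0.2, -0.4]
grip_width: 0.6
grasp_force: 0.0
```

Emit:
{"op": "servo_tool", "data": {"increments": [-3.0,1.8,0,0,0,0,1,-3.0,1.8,0,0,0,0,1,0,0,3.5,0,0,0,1,0,0,3.5,0,0,0,1,0,0,3.5,0,0,0,1,0,0,3.5,0,0,0,1,0,0,3,0,0,0,1,0,0,0,0,0,0,1]}}

```text
t: 2.77
ee_pos: [559.9, 122.8, 91.9]
tcp_rot: [[-0.056, 0.998, -0.009], [0.998, 0.056, -0.003], [-0.003, -0.01, -1.0]]
wrist_force: [-1.9, -0.4, 0.3]
grip_width: 0.8
grasp_force: 0.0
```

Run:
```python
from rig import arm, eyes
import cv2,numpy as np
a=eyes.capture("top")[175:295,210:370,::-1]; b=eyes.capture("scene")[190:355,220:340,::-1]
a=cv2.resize(a,None,fx=3,fy=3,interpolation=2); b=cv2.resize(b,None,fx=2.6,fy=2.6,interpolation=2)
c=np.zeros((430,800,3),np.uint8); c[:360,:480]=a; c[:429,485:485+b.shape[1]]=b[:430]
cv2.imwrite("pics/d.png",c)
```

```text
(no output)
```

View pics/d.png

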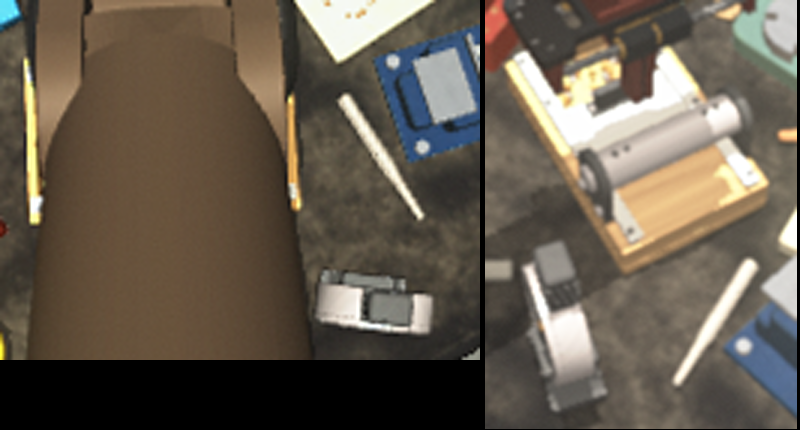

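The scene view shows the fingers at about (640,85), between the lug (608,95) and the bar. I'll lower there and push.

Emit:
{"op": "servo_tool", "data": {"increments": [0,0.2,1.5,0,0,0,1,0,0,1.5,0,0,0,1,0,0,1.0,0,0,0,1,0,0,0,0,0,0,1,0.8,0,0,0,0,0,1,0.8,0,0,0,0,0,1,0.8,0,0,0,0,0,1,0.5,0,0,0,0,0,1]}}

```text
t: 3.53
ee_pos: [564.9, 154.7, 58.6]
tcp_rot: [[-0.058, 0.998, 0.002], [0.998, 0.057, 0.001], [0.001, 0.002, -1.0]]
wrist_force: [0.7, -1.1, 0.7]
grip_width: 0.6
grasp_force: 0.7
```

Emit:
{"op": "servo_tool", "data": {"increments": [0.8,0,0,0,0,0,1,0.8,0,0,0,0,0,1,0.8,0,0,0,0,0,1,0.8,0,0,0,0,0,1,0.5,0,0,0,0,0,1,0.5,0,0,0,0,0,1,0.5,0,0,0,0,0,1,0,0,0,0,0,0,1]}}

```text
t: 4.2
ee_pos: [561.4, 201.0, 57.5]
tcp_rot: [[-0.057, 0.998, -0.0], [0.998, 0.057, 0.001], [0.001, -0.0, -1.0]]
wrist_force: [0.5, 0.4, -0.7]
grip_width: 0.4
grasp_force: 0.0
```

```bash
cat >> h.py <<'E'
def snap(name,n="scene",box=(190,355,200,360),f=3.6):
    import cv2
    b=eyes.capture(n)[box[0]:box[1],box[2]:box[3],::-1]
    cv2.imwrite(f"pics/{name}.png",cv2.resize(b,None,fx=f,fy=f,interpolation=2))
E
python3 -c "
from h import *
snap('e',box=(170,290,200,360))"
```

```text
(no output)
```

View pics/e.png

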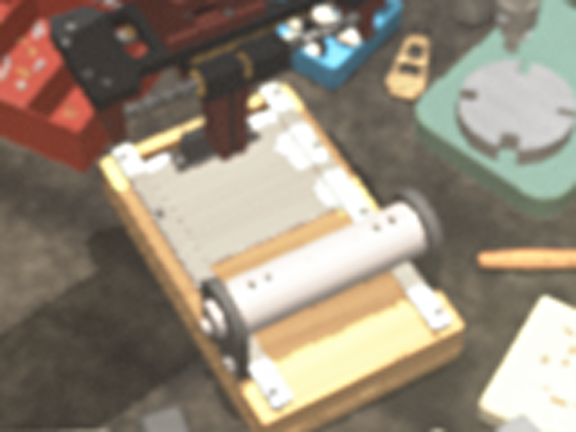

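The cover has moved with the fingers and is nearly shut, with the lug at (190,155) and the fingers at (230,140). I'll back off a little, lower and push to the stop.

Emit:
{"op": "servo_tool", "data": {"increments": [-0.5,0,0,0,0,0,1,0,0,0.7,0,0,0,1,0.5,0,0,0,0,0,1,0.4,0,0,0,0,0,1,0.3,0,0,0,0,0,1,0.3,0,0,0,0,0,1,0.2,0,0,0,0,0,1,0,0,0,0,0,0,1]}}

```text
t: 4.92
ee_pos: [560.9, 212.4, 50.6]
tcp_rot: [[-0.057, 0.998, -0.0], [0.998, 0.057, 0.0], [0.0, -0.0, -1.0]]
wrist_force: [-0.6, -1.1, -0.2]
grip_width: 0.2
grasp_force: 0.0
```

Emit:
{"op": "servo_tool", "data": {"increments": [0.3,0,0,0,0,0,1,0.2,0,0,0,0,0,1,0.2,0,0,0,0,0,1,0.2,0,0,0,0,0,1,0,0,0,0,0,0,1,0,0,0,0,0,0,1,0,0,0,0,0,0,1,0,0,0,0,0,0,1]}}

```text
t: 5.58
ee_pos: [561.0, 213.0, 50.7]
tcp_rot: [[-0.051, 0.999, -0.001], [0.999, 0.051, -0.008], [-0.008, -0.002, -1.0]]
wrist_force: [-1.3, -17.7, 4.8]
grip_width: 0.3
grasp_force: 9.2
```

Emit:
{"op": "servo_tool", "data": {"increments": [-1.2,0,0,0,0,0,1,-0.6,0,-3,0,0,0,1,0,0,-4,0,0,0,1,0,0,-4,0,0,0,1,0,0,-4,0,0,0,1,0,0,-1.5,0,0,-0.12,-1,0,0,0,0,0,-0.12,-1,0,0,0,0,0,-0.12,-1]}}

```text
t: 6.25
ee_pos: [562.4, 203.6, 217.9]
tcp_rot: [[-0.41, 0.912, 0.004], [0.912, 0.41, 0.003], [0.001, 0.004, -1.0]]
wrist_force: [-0.4, -0.4, -0.6]
grip_width: 17.4
grasp_force: 0.0
```

Emit:
{"op": "servo_tool", "data": {"increments": [0,0,0,0,0,-0.12,-1,0,0,0,0,0,-0.12,-1,0,0,0,0,0,-0.12,-1,0,0,0,0,0,-0.12,-1,0,0,0,0,0,-0.12,-1,0,0,0,0,0,-0.12,-1,0,0,0,0,0,-0.12,-1,0,0,0,0,0,-0.12,-1]}}

```text
t: 6.92
ee_pos: [561.6, 203.0, 216.0]
tcp_rot: [[-0.982, 0.188, 0.001], [0.188, 0.982, 0.001], [-0.0, 0.001, -1.0]]
wrist_force: [0.2, -0.3, -0.1]
grip_width: 69.8
grasp_force: 0.0
```

Emit:
{"op": "servo_tool", "data": {"increments": [0,0,0,0,0,-0.09,-1,0,0,0,0,0,0,-1,1.5,-3,0,0,0,0,-1,1.5,-3,0,0,0,0,-1,1.5,-3,0,0,0,0,-1,1.5,-3,0,0,0,0,-1,1.5,-3,0,0,0,0,-1,0,0,0,0,0,0,-1]}}

```text
t: 7.58
ee_pos: [468.5, 55.9, 216.0]
tcp_rot: [[-0.993, 0.114, -0.001], [0.114, 0.993, -0.001], [0.001, -0.001, -1.0]]
wrist_force: [0.5, 0.1, -0.4]
grip_width: 87.9
grasp_force: 0.0
```

Run:
```python
from h import *
import cv2
a=eyes.capture("top")[185:280,210:370,::-1]
snap('f',box=(190,355,200,360),f=3)
cv2.imwrite("pics/t1.png",a)
from rig import arm
print(np.round(arm.state()["joint_positions"],2), proj("scene",[437.5,-19.6,0]),proj("top",[437.5,-19.6,0]),proj("top",[437.5,-19.6,156]))
```

```text
[-0.43  0.16  0.23  1.97 -0.04  1.02  1.28] [252.3 331.2] [329.9 274.4] [340.5 277.6]
```

View pics/f.png

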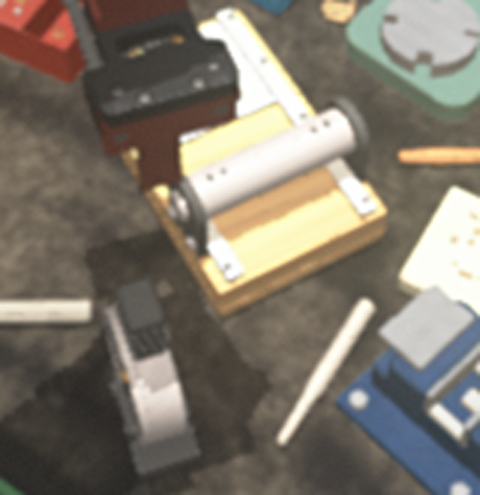

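The view shows the gripper over the block, clear of everything. The gauge grip is at about (140,300), which fits my estimate.

Emit:
{"op": "servo_tool", "data": {"increments": [0.8,-2.6,0,0,0,0,-1,0.7,-2.6,0,0,0,0,-1,0.7,-2.65,0,0,0,0,-1,0,0,2.5,0,0,0,-1,0,0,2.5,0,0,0,-1,0,0,2.5,0,0,0,-1,0,0,1.5,0,0,0,-1,0,0,0.7,0,0,0,-1]}}

```text
t: 8.35
ee_pos: [441.0, -13.3, 116.7]
tcp_rot: [[-0.995, 0.105, -0.002], [0.105, 0.995, -0.0], [0.002, -0.0, -1.0]]
wrist_force: [0.6, 0.6, -0.4]
grip_width: 87.8
grasp_force: 0.0
```

Emit:
{"op": "servo_tool", "data": {"increments": [0,0,0,0,0,0,1,0,0,0,0,0,0,1,0,0,0,0,0,0,1,0,0,0,0,0,0,1,0,0,0,0,0,0,1,0,0,0,0,0,0,1,0,0,0,0,0,0,1,0,0,0,0,0,0,1]}}

```text
t: 9.02
ee_pos: [441.3, -14.4, 118.9]
tcp_rot: [[-0.995, 0.105, 0.0], [0.105, 0.995, 0.0], [-0.0, 0.0, -1.0]]
wrist_force: [-0.2, 1.3, 0.3]
grip_width: 37.9
grasp_force: 0.0
```

Emit:
{"op": "servo_tool", "data": {"increments": [0.3,-0.5,0,0,0,0,1,0,0,0,0,0,0,1,0,0,0,0,0,0,1,0,0,0,0,0,0,1,0,0,0,0,0,0,1,0,0,0,0,0,0,1,0,0,0,0,0,0,1,0,0,0,0,0,0,1]}}

```text
t: 9.68
ee_pos: [437.5, -19.3, 118.6]
tcp_rot: [[-0.995, 0.105, -0.0], [0.105, 0.995, -0.0], [0.0, -0.0, -1.0]]
wrist_force: [-1.2, -2.2, 1.3]
grip_width: 29.9
grasp_force: 30.0
```

Emit:
{"op": "servo_tool", "data": {"increments": [0,0,-2,0,0,0,1,0,0,-3.8,0,0,0,1,0,0,-3.8,0,0,0,1,0,0,-3.8,0,0,0,1,0,0,-3.8,0,0,0,1,0,0,-3.8,0,0,0,1,0,0,-3.8,0,0,0,1,0,0,-2,0,0,0,1]}}

```text
t: 10.35
ee_pos: [438.6, -18.4, 390.9]
tcp_rot: [[-0.995, 0.104, 0.005], [0.104, 0.995, 0.002], [-0.005, 0.003, -1.0]]
wrist_force: [0.7, -0.7, -4.3]
grip_width: 29.8
grasp_force: 30.0
```

Emit:
{"op": "servo_tool", "data": {"increments": [0,0,0,0,0,-0.12,1,0,0,0,0,0,-0.12,1,0,0,0,0,0,-0.12,1,0,0,0,0,0,-0.12,1,0,0,0,0,0,-0.12,1,0,0,0,0,0,-0.12,1,0,0,0,0,0,-0.12,1,0,0,0,0,0,-0.06,1]}}

```text
t: 11.02
ee_pos: [437.6, -18.3, 386.2]
tcp_rot: [[-0.695, -0.719, -0.0], [-0.719, 0.695, 0.001], [-0.0, 0.001, -1.0]]
wrist_force: [-0.2, -0.6, -2.1]
grip_width: 29.7
grasp_force: 30.0
```

Emit:
{"op": "servo_tool", "data": {"increments": [0,0,0,0,0,0,1,0,0,0,0,0,0,1,0,0,0,0,0,0,1,0,0,0,0,0,0,1,0,0,0,0,0,0,1,0,0,0,0,0,0,1,0,0,0,0,0,0,1,0,0,0,0,0,0,1]}}

```text
t: 11.68
ee_pos: [437.7, -19.1, 386.6]
tcp_rot: [[-0.7, -0.714, 0.0], [-0.714, 0.7, 0.0], [-0.0, -0.0, -1.0]]
wrist_force: [-0.2, 0.1, -2.9]
grip_width: 29.6
grasp_force: 30.0
```

```bash
cat >> h.py <<'E'
def rectify(n,C,gy,gz,half=50,s=6):
    "rectified view of the dial plane through C (gy to viewer's left, gz up), s px/mm"
    import cv2
    q=[(-half,half),(half,half),(half,-half),(-half,-half)]  # (right, up)
    src=np.float32([proj(n,C-gy*a+gz*b) for a,b in q]); m=2*half*s
    H=cv2.getPerspectiveTransform(src,np.float32([[0,0],[m,0],[m,m],[0,m]]))
    return cv2.warpPerspective(eyes.capture(n),H,(m,m),flags=cv2.INTER_CUBIC)[:,:,::-1]
E
python3 - <<'E'
from h import *
from rig import arm
import cv2
s=arm.state(); R=np.array(s["tcp_rot"]); p=np.array(s["ee_pos"]); print(s["t"],p,np.round(s["joint_positions"],2))
gx,gy,gz=-R[:,0],R[:,1],-R[:,2]
C=p-gz*(118.6-76)-gx*11; u=proj("scene",C); print(u,np.round(gx,3))
im=rectify("scene",C,gy,gz,half=50,s=5)
x,y=u.astype(int); b=eyes.capture("scene")[max(0,y-80):y+80,max(0,x-50):x+50,::-1]
b=cv2.resize(b,None,fx=3,fy=3,interpolation=2)[:500]
c=np.zeros((500,800,3),np.uint8); c[:,:500]=im; c[:b.shape[0],500:500+b.shape[1]]=b
cv2.imwrite("pics/g.png",c)
E
```

```text
11.6833 [437.7022475  -19.11394797 386.64480947] [-0.38 -0.04  0.31  1.77  0.01  1.41  2.29]
[236.4 226. ] [0.7   0.714 0.   ]
```

View pics/g.png

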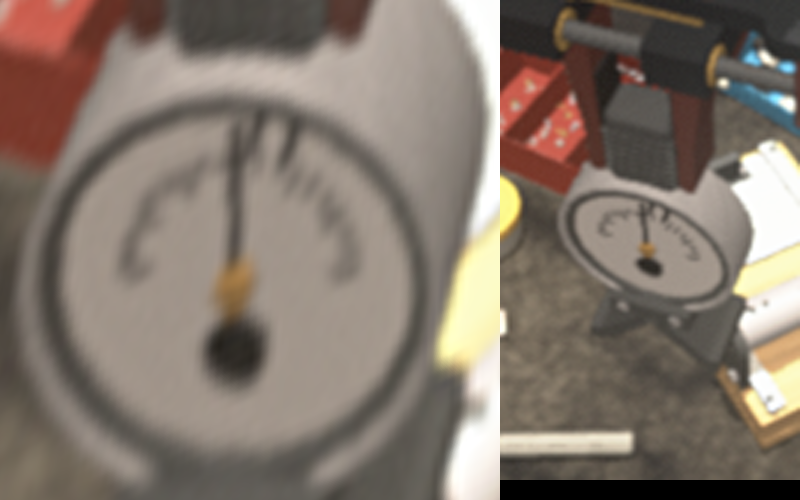

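The rectified dial shows its centre at (235,281), the needle straight up to (238,120), and index bars at about (257,135) and (290,138). That puts the gap at roughly +0.25, and an angular profile will refine it.

Run:
```python
import cv2,numpy as np
g=cv2.imread("pics/g.png",0)[:,:500].astype(np.float32)
e=cv2.fitEllipse(max(cv2.findContours(((g[:, :]>130)&(np.hypot(*np.meshgrid(np.arange(500)-235,np.arange(500)-281))<195)).astype(np.uint8),0,1)[0],key=cv2.contourArea)); print(e)
for c in((235,281),e[0]):
    a=np.arange(-.3,.7,.02)
    for r in(135,148):
        rr=np.arange(r-6,r+7)
        m=cv2.remap(g,np.float32(c[0]+np.outer(np.sin(a),rr)),np.float32(c[1]-np.outer(np.cos(a),rr)),1).mean(1)
        print(r,[f"{x:.2f}:{v:.0f}" for x,v in zip(a,m) if -.15<x<.55])
```

```text
((235.95518493652344, 283.9338684082031), (290.7218933105469, 352.84173583984375), 100.5655517578125)
135 ['-0.14:147', '-0.12:144', '-0.10:137', '-0.08:128', '-0.06:117', '-0.04:103', '-0.02:88', '0.00:79', '0.02:80', '0.04:87', '0.06:90', '0.08:89', '0.10:88', '0.12:91', '0.14:95', '0.16:105', '0.18:116', '0.20:126', '0.22:136', '0.24:144', '0.26:149', '0.28:149', '0.30:142', '0.32:128', '0.34:110', '0.36:93', '0.38:85', '0.40:90', '0.42:103', '0.44:117', '0.46:128', '0.48:134', '0.50:136', '0.52:137', '0.54:140']
148 ['-0.14:153', '-0.12:152', '-0.10:149', '-0.08:141', '-0.06:129', '-0.04:115', '-0.02:101', '0.00:91', '0.02:89', '0.04:98', '0.06:104', '0.08:102', '0.10:95', '0.12:87', '0.14:83', '0.16:95', '0.18:113', '0.20:132', '0.22:145', '0.24:151', '0.26:154', '0.28:152', '0.30:142', '0.32:129', '0.34:109', '0.36:88', '0.38:79', '0.40:86', '0.42:106', '0.44:127', '0.46:141', '0.48:147', '0.50:150', '0.52:151', '0.54:153']
135 ['-0.14:142', '-0.12:138', '-0.10:129', '-0.08:121', '-0.06:109', '-0.04:94', '-0.02:82', '0.00:76', '0.02:80', '0.04:87', '0.06:88', '0.08:88', '0.10:92', '0.12:95', '0.14:102', '0.16:112', '0.18:121', '0.20:130', '0.22:139', '0.24:146', '0.26:148', '0.28:145', '0.30:133', '0.32:116', '0.34:100', '0.36:89', '0.38:90', '0.40:101', '0.42:114', '0.44:125', '0.46:131', '0.48:133', '0.50:134', '0.52:136', '0.54:140']
148 ['-0.14:153', '-0.12:151', '-0.10:146', '-0.08:136', '-0.06:123', '-0.04:108', '-0.02:94', '0.00:86', '0.02:89', '0.04:98', '0.06:100', '0.08:96', '0.10:90', '0.12:85', '0.14:90', '0.16:106', '0.18:124', '0.20:140', '0.22:148', '0.24:153', '0.26:154', '0.28:148', '0.30:135', '0.32:118', '0.34:96', '0.36:81', '0.38:82', '0.40:99', '0.42:119', '0.44:136', '0.46:144', '0.48:148', '0.50:150', '0.52:152', '0.54:154']
```

Emit:
{"op": "servo_tool", "data": {"increments": [0,0,0,0,0,0.12,1,0,0,0,0,0,0.12,1,0,0,0,0,0,0.12,1,0,0,0,0,0,0.12,1,0,0,0,0,0,0.12,1,0,0,0,0,0,0.12,1,0,0,0,0,0,0.02,1,0,0,0,0,0,0,1]}}

```text
t: 12.45
ee_pos: [437.7, -19.2, 386.6]
tcp_rot: [[-0.998, -0.057, 0.0], [-0.057, 0.998, 0.0], [-0.0, 0.0, -1.0]]
wrist_force: [0.1, -0.0, -3.2]
grip_width: 30.0
grasp_force: 30.0
```

Emit:
{"op": "servo_tool", "data": {"increments": [-3.35,2.32,0,0,0,0,1,-3.35,2.32,0,0,0,0,1,-3.35,2.32,0,0,0,0,1,-3.35,2.32,0,0,0,0,1,0,0,3,0,0,0,1,0,0,4,0,0,0,1,0,0,4,0,0,0,1,0,0,3,0,0,0,1]}}

```text
t: 13.12
ee_pos: [565.3, 81.0, 243.2]
tcp_rot: [[-0.998, -0.06, -0.003], [-0.06, 0.998, -0.001], [0.003, -0.001, -1.0]]
wrist_force: [0.3, -0.7, -2.3]
grip_width: 29.9
grasp_force: 30.0
```

Emit:
{"op": "servo_tool", "data": {"increments": [0,0,0,0,0,0,1,0,0,0,0,0,0,1,0,0,0,0,0,0,1,0,0,0,0,0,0,1,0,0,0,0,0,0,1,0,0,0,0,0,0,1,0,0,0,0,0,0,1,0,0,0,0,0,0,1]}}

```text
t: 13.78
ee_pos: [566.5, 81.0, 247.3]
tcp_rot: [[-0.998, -0.055, 0.001], [-0.055, 0.998, 0.0], [-0.001, 0.0, -1.0]]
wrist_force: [-0.7, 0.0, -2.9]
grip_width: 29.9
grasp_force: 30.0
```

```bash
python3 -c "
from h import *
snap('i',box=(130,290,190,380),f=3.6)
from rig import arm
s=arm.state();print(s['ee_pos'],s['wrist_force'],s['wrist_torque'])"
```

```text
[566.4789125   80.97296666 247.09578016] [-0.05639722 -0.86571182 -3.14084367] [ 0.03641851 -0.03123256  0.02827369]
```

View pics/i.png

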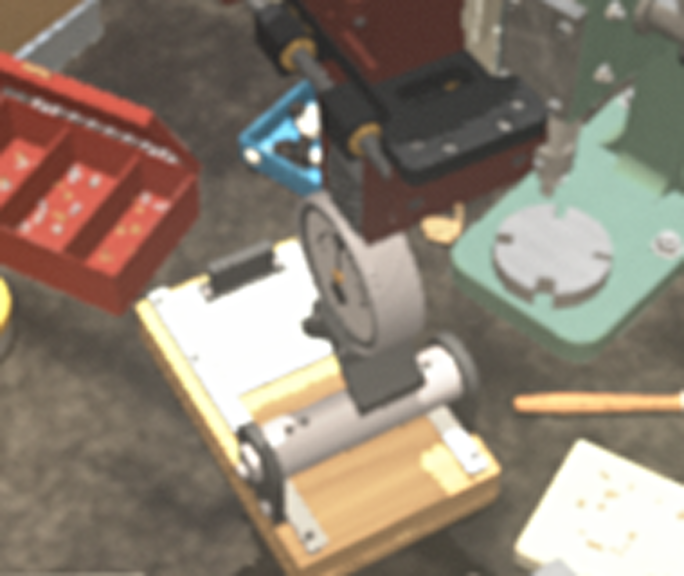

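The cover lies fully over the compartment, with the lug at (240,265). The gauge hangs in line over the bar. Next I'll lower it.

Emit:
{"op": "servo_tool", "data": {"increments": [0,0,1.5,0,0,0,1,0,0,1.5,0,0,0,1,0,0,1.0,0,0,0,1,0,0,0.6,0,0,0,1,0,0,0.5,0,0,0,1,0,0,0.3,0,0,0,1,0,0,0.2,0,0,0,1,0,0,0,0,0,0,1]}}

```text
t: 14.5
ee_pos: [566.7, 81.6, 191.1]
tcp_rot: [[-0.998, -0.055, 0.001], [-0.055, 0.998, 0.001], [-0.001, 0.001, -1.0]]
wrist_force: [-0.3, 2.0, -2.4]
grip_width: 29.9
grasp_force: 30.0
```

Emit:
{"op": "servo_tool", "data": {"increments": [0,0,0.1,0,0,0,1,0,0,0.1,0,0,0,1,0,0,0,0,0,0,1,0,0,0,0,0,0,1,0,0,0,0,0,0,1,0,0,0,0,0,0,1,0,0,0,0,0,0,1,0,0,0,0,0,0,1]}}

```text
t: 15.17
ee_pos: [567.2, 82.2, 190.2]
tcp_rot: [[-0.998, -0.056, 0.002], [-0.056, 0.998, 0.002], [-0.003, 0.002, -1.0]]
wrist_force: [-1.6, 3.5, 6.5]
grip_width: 29.8
grasp_force: 30.0
```

Emit:
{"op": "servo_tool", "data": {"increments": [0,0.1,0,0,0,0,1,0,0.1,0.05,0,0,0,1,0,0,0,0,0,0,1,0,0,0,0,0,0,1,0,0,0,0,0,0,1,0,0,0,0,0,0,1,0,0,0,0,0,0,1,0,0,0,0,0,0,1]}}

```text
t: 15.83
ee_pos: [567.1, 83.5, 189.0]
tcp_rot: [[-0.998, -0.055, 0.002], [-0.055, 0.998, 0.001], [-0.002, 0.001, -1.0]]
wrist_force: [-0.1, 2.7, 5.7]
grip_width: 29.8
grasp_force: 30.0
```

Emit:
{"op": "servo_tool", "data": {"increments": [0,0.1,0.05,0,0,0,1,0,0.1,0.05,0,0,0,1,0,0,0,0,0,0,1,0,0,0,0,0,0,1,0,0,0,0,0,0,1,0,0,0,0,0,0,1,0,0,0,0,0,0,1,0,0,0,0,0,0,1]}}

```text
t: 16.5
ee_pos: [566.6, 85.2, 187.4]
tcp_rot: [[-0.998, -0.055, 0.001], [-0.055, 0.998, 0.0], [-0.001, 0.0, -1.0]]
wrist_force: [2.7, 2.3, 4.8]
grip_width: 29.8
grasp_force: 30.0
```

Emit:
{"op": "servo_tool", "data": {"increments": [0,0.1,0.1,0,0,0,1,0,0,0.1,0,0,0,1,0,0,0,0,0,0,1,0,0,0,0,0,0,1,0,0,0,0,0,0,1,0,0,0,0,0,0,1,0,0,0,0,0,0,1,0,0,0,0,0,0,1]}}

```text
t: 17.17
ee_pos: [566.9, 85.4, 187.2]
tcp_rot: [[-0.998, -0.055, 0.002], [-0.055, 0.998, 0.0], [-0.002, 0.0, -1.0]]
wrist_force: [-0.9, 1.2, 17.2]
grip_width: 29.9
grasp_force: 30.0
```

Emit:
{"op": "servo_tool", "data": {"increments": [0,0,-0.08,0,0,0,1,0,0.288,0.004,0.025,0,0,1,0,0.288,0.004,0.025,0,0,1,0,0.288,0.004,0.025,0,0,1,0,0.288,0.004,0.025,0,0,1,0,0.288,0.004,0.025,0,0,1,0,0,0,0,0,0,1,0,0,0,0,0,0,1]}}

```text
t: 17.83
ee_pos: [566.0, 100.1, 186.2]
tcp_rot: [[-0.998, -0.056, 0.009], [-0.056, 0.99, -0.126], [-0.002, -0.126, -0.992]]
wrist_force: [0.2, 2.0, 13.8]
grip_width: 29.8
grasp_force: 30.0
```

Emit:
{"op": "servo_tool", "data": {"increments": [0,0.288,0.004,0.025,0,0,1,0,0.288,0.004,0.025,0,0,1,0,0.288,0.004,0.025,0,0,1,0,0.288,0.004,0.025,0,0,1,0,0.288,0.004,0.025,0,0,1,0,0,0,0,0,0,1,0,0,0,0,0,0,1,0,0,0,0,0,0,1]}}

```text
t: 18.5
ee_pos: [565.2, 114.2, 183.5]
tcp_rot: [[-0.998, -0.054, 0.015], [-0.056, 0.967, -0.248], [-0.001, -0.248, -0.969]]
wrist_force: [0.1, 3.3, 12.4]
grip_width: 29.9
grasp_force: 30.0
```

Emit:
{"op": "servo_tool", "data": {"increments": [0,0,0,0,0,0,1,0,0,0,0,0,0,1,0,0,0,0,0,0,1,0,0,0,0,0,0,1,0,0,0,0,0,0,1,0,0,0,0,0,0,1,0,0,0,0,0,0,1,0,0,0,0,0,0,1]}}

```text
t: 19.17
ee_pos: [565.2, 114.2, 183.5]
tcp_rot: [[-0.998, -0.054, 0.015], [-0.056, 0.967, -0.248], [-0.002, -0.248, -0.969]]
wrist_force: [1.1, 2.9, 11.6]
grip_width: 29.5
grasp_force: 30.0
```

Emit:
{"op": "servo_tool", "data": {"increments": [0,0,0,0,0,0,1,0,0,0,0,0,0,1,0,0,0,0,0,0,1,0,0,0,0,0,0,1,0,0,0,0,0,0,1,0,0,0,0,0,0,1,0,0,0,0,0,0,1,0,0,0,0,0,0,1]}}

```text
t: 19.83
ee_pos: [565.2, 114.2, 183.5]
tcp_rot: [[-0.998, -0.054, 0.015], [-0.056, 0.967, -0.248], [-0.002, -0.248, -0.969]]
wrist_force: [-0.4, 2.9, 11.4]
grip_width: 29.5
grasp_force: 30.0
```

Run:
```python
from h import *
from rig import arm
import cv2
s=arm.state(); R=np.array(s["tcp_rot"]); p=np.array(s["ee_pos"])
gx,gy,gz=-R[:,0],R[:,1],-R[:,2]
print(s["t"],p,s["wrist_force"],"lean",np.arcsin(gz[1]),"seat",p-115.2*gz)
C=p-gz*(118.6-76)-gx*15; u=proj("scene",C)
im=rectify("scene",C,gy,gz,half=50,s=5)
x,y=u.astype(int); b=cv2.resize(eyes.capture("scene")[y-80:y+80,x-50:x+50,::-1],None,fx=3,fy=3,interpolation=2)
c=np.zeros((500,800,3),np.uint8); c[:,:500]=im; c[:480,500:]=b
cv2.imwrite("pics/j.png",c)
```

```text
19.8333 [565.18747837 114.21726715 183.54485684] [-0.44541283  2.87201956 11.41283478] lean 0.25011333830196014 seat [566.96226945  85.70368055  71.94348814]
```

View pics/j.png

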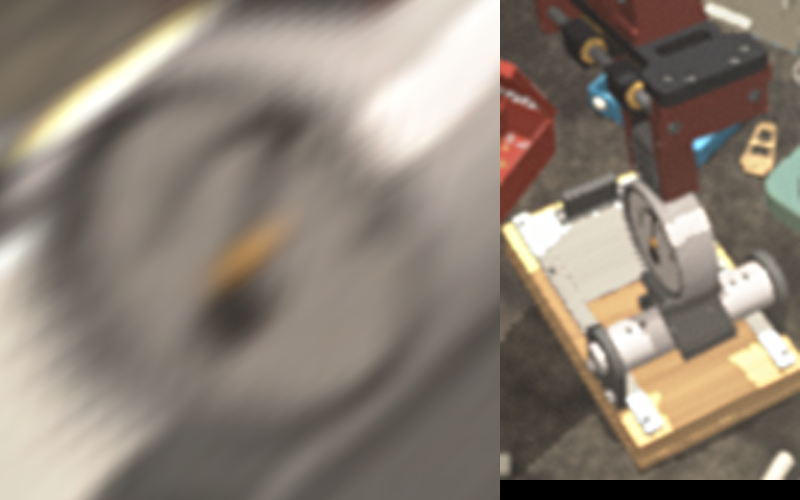

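The gauge is seated astride the bar at lean 0.250, against a gap middle measured at 0.25 to 0.26. The press is about 12 N and nothing is moving. The view along the dial is too grazing to measure, but it shows the needle pointing at the index bars near (285,130).

```bash
python3 -c "
from rig import arm
print(arm.job_done())"
```

```text
the job is handed in; nothing more can be done
None
```

I handed the job in at about 20 s with the cover pushed against its stop and the gauge gripped, pressed on the bar at about 12 N and leaning 0.25 rad, which matches the gap I measured on the dial beforehand (0.25 to 0.26 rad); the final view was too grazing to confirm the needle in the gap, and no verdict came back.

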